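# Close the balance's draught shield and tare it

## Robot

A 6-joint arm with a two-finger parallel gripper is mounted at the origin on the work surface. World frame = base frame: x ahead of the robot, y to its left, z up, the work surface at z = 0. Lengths are in m, angles in rad, forces in N, time in s.
With the tool pointing down it reaches from about 0.275 to 0.75 m from the base axis. Payload 10.2 kg.
Tool frame: the origin (TCP) lies on the centre line of the jaws, within the pads' length; the fingertips stand 19 mm ahead of it and the grasp point (between the pads) is the TCP (bot.nose_length is the distance from the TCP to the fingertips, in m); z points along the fingers, y is the line along which they close (so a half turn about z gives the same grasp; the last joint's range is limited). The gripper opens to 85 mm and grips with 20 to 120 N. Pads are 22 mm wide; open, the fingers measure 114 mm over their backs; the gripper's body (76 mm by 85 mm) begins 54 mm behind the grasp point. The pads swing forward as they close: fully open they stand 13 mm farther back than shut.
Start: joints at [-1.395, 0.313, 1.498, -0, 1.331, -0.223], TCP at [0.204, -0.484, 0.25] pointing down, gripper open.
Joint ranges: [-2.94, 2.94], [-0.97, 2.17], [0.19, 2.56], [-1.23, 4.37], [0.02, 3.11], [-2.88, 2.88]. Speed limits (rad/s): [2.39, 2.39, 3.01, 3.14, 3.14, 3.14].

## Interface

Orientations are given as a unit quaternion [x, y, z, w].
In Python, from cell import bot gives the robot as it stands. The module is installed in compiled form; this text tells all that it offers.
- The arm moves only by the tool move_arm, never from a script. Its argument "increments" is a list that holds one entry, the list of rows, each a list of 7 numbers: the turn, a rotation vector about the tool's x, y, z in rad, then the shift along the tool's x, y, z in mm, then the gripper command: -1 is shut, 1 is fully open, values between are in proportion. In form: [[[ax, ay, az, tx, ty, tz, gripper], ...]]. A call has exactly 5 rows; each row shifts and turns the commanded pose from where the row before left it, along the tool's axes as they then stand; what a row does not reach is not made up. A row lasts 1/12 s, in which the tool goes at most 41.7 mm and 7.16 degrees, less where a joint would pass 70% of its speed; a pose out of reach is approached as far as the arm can. A call is refused whole if a number of a shift passes 41.7 or a number of a turn 0.125, either way. A call with a gripper value outside its range is refused whole. The fingers move at their own pace and stop on an object; "force" is the grip in N (left out, the last holds). Time passes only in rows, so rows that do not move let the fingers close, or fill a call up. It gives the time, the measured TCP pose, the force, the opening and the grip force at its end, in the units of the state.
- bot.state(): the state, without advancing time (a new reading comes with each control period).
- bot.get_image(name): name is "side" or "top"; returns a dict with "frame" (400x640x3 uint8, red, green, blue), "fx", "fy", "cx", "cy" (pixels), "T" (4x4, takes a point from camera to world coordinates). Camera axes: x right, y down, z forward; pixel columns grow to the right and rows downward; lengths in m; the calibration is good to about 2 mm. A picture is of the moment at which its call begins. There is no depth.
- bot.close_job(): hands the job in; it is judged then, once.
Trained networks look in the newest picture that a camera, given by its name, has taken for a name from the list of things; names that differ only in an ending like _2 or _b are one class to them, and where a whole thing is asked for, a point or a joint stands for the part that bears it (a point fixed in the world has none). Each returns a list of dicts, best first, with "confidence" (0 to 1); they miss things now and then, are a little off and sometimes report something else, mostly with a low value. They report only what shows in the picture. A call takes as long as a camera call. They do not tell look-alikes from the thing itself.
- bot.recognise(camera, label): "location" ([x, y, z] in m, in the coordinates of the camera as it stood for that picture, good to about 4 mm: the middle of the surface that is visible of it).
The state is a dict: "time_s": time; "joint_positions": joint angles; "joint_vel": joint speeds; "joint_torque": joint torques, N m; "tool_pos": TCP position; "tool_rot": TCP orientation; "force": force on the tool from outside, world axes, zero at the start; "ft_torque": the same for the moment, N m; "width": opening from 0.0 (shut) to 1.0 (fully open); "grasp_force": force on a finger pad.
Only numpy, scipy, OpenCV 4.12 (cv2) and the standard library are available. Lean on these libraries where they do the work, as an engineer would, in place of code of your own. Each camera call takes 0.05 s, during which the arm holds its last target. There are 200 camera calls.

## Task

Get the laboratory balance ready for weighing: with the fingertips push the roof panel and both side doors of its glass chamber fully shut, in any order, and only then press the wide tare key down as far as it goes and let it come back up. Nothing is to be picked up: leave the beaker on the pan, the small round power key and everything standing on the bench alone.

Things in the scene. Friction and masses are not known exactly. Their poses are not given: they have to be found in the camera images.
- balance: White laboratory balance, fixed to the bench; origin on the bench surface under it, on its midline, 165 mm behind its front edge, x away from its front (the front faces the robot), y to its left as the robot sees it, z up. Chassis x from -165 to +135 mm, y +-100 mm, top 60 mm high. Front part of the top: keys and a low display (up to 72 mm high). Clear glass chamber with aluminium posts behind it: x from -44 to +135, y +-99, up to 235 mm high; weighing pan in it.
- left_door_tab (a point): Centre of the grey plastic tab standing out sideways (+y) from the left sliding glass door near its front edge: 14 mm in x, 40 mm in y (from the glass outwards), 60 mm in z (165 to 225 mm above the bench). Moves with the door; with the door shut it is at x -20, y +118, z 195 mm from the balance's origin. Axes as the balance's.
- left_door (a joint): Opening of the left side door in m, 0 = shut, grows as it opens away from the robot along the balance's +x; slides with about 1.5 N of friction, stays where it is left, hard stop at 0 and at 0.1
- right_door_tab (a point): The same tab on the right door, standing out to -y; with the door shut at x -20, y -118, z 195 mm from the balance's origin.
- right_door (a joint): Opening of the right side door in m, 0 = shut, grows as it opens away from the robot along the balance's +x; slides with about 1.5 N of friction, stays where it is left, hard stop at 0 and at 0.1
- roof_ridge (a point): Centre of the grey ridge across the sliding glass roof panel, near its front edge: 14 mm in x, 60 mm in y, 24 mm in z; its top is 257 mm above the bench, the glass it stands on 233 mm. With the roof shut at x -20, y 0, z 245 mm from the balance's origin.
- roof (a joint): Opening of the roof panel in m, 0 = shut, grows as it opens away from the robot along the balance's +x; slides with about 1.5 N of friction, stays where it is left, hard stop at 0 and at 0.1
- tare_key_top (a point): Middle of the top face of the wide rectangular tare key (24 mm in x, 56 mm in y) on the front of the balance, at x -135, y +45 mm from its origin, 68 mm above the bench, 8 mm above the chassis.
- tare_key (a joint): Travel of the tare key in m, 0 = up, 0.005 = fully down; springs back; needs about 1.5 N to start and 5 N to reach the bottom.
- power_key_top (a point): Middle of the top of the small round power key (18 mm across), at x -135, y -65 mm from the balance's origin, 68 mm above the bench. Not to be pressed.
- power_key (a joint): Travel of the power key in m, 0 = up, 0.005 = fully down; spring like the tare key.
- pan_beaker: Small clear open beaker, 48 mm wide, 50 mm high, standing on the pan inside the chamber (origin at its underside).
- jar_left: Clear lidded jar, 52 mm wide, 85 mm high, on the bench beside the balance's left door (origin at its underside).
- jar_right: Amber lidded jar, 46 mm wide, 70 mm high, on the bench to the right of the balance (origin at its underside).
- wash_bottle: White bottle with blue cap, 70 mm wide, 170 mm high, at the right (origin at its underside).
- big_beaker: White open beaker, 100 mm wide, 120 mm high, at the right (origin at its underside).
- paper_roll: Standing roll of wiping paper, 90 mm wide, 220 mm high, at the left (origin at its underside).
- spatula: Steel spatula with handle, 180 mm long, lying on the bench at the left (origin at its underside).
Things that resemble listed ones, but are neither listed nor needed, are in the scene too. What is shaped like the pan_beaker but red or turquoise is not meant.

How it is judged:
By the outcome, as a careful person would: the job done as asked, in the order asked, and still so for the second after the job is handed in, with the robot touching nothing.
It also fails if it takes over 64 s, if anything falls off the work surface, if the arm or the gripper's body presses on something with over 40 N, if the wrist force passes 120 N, or if a joint passes its speed limit or range.

## Working session

There is one attempt and no reset: what is moved stays moved. The work goes in short steps, Python scripts to look and compute and a tool call to move; the robot and the scene stay as the last step left them, time stands still between calls to the robot, and variables do not carry over. Pictures are saved under pics/ and viewed, at most 10 in all, crops included, and the job is handed in when it is done.

Besides the shell and the picture viewer there is one more tool, called after ">>>" by a JSON object that holds its "name" and its "arguments". move_arm: Moves the arm, as the interface text tells. Its arguments: {"type":"object","properties":{"increments":{"type":"array","items":{"type":"array","items":{"type":"array","items":{"type":"number"}}}},"force":{"type":"number"}},"required":["increments"]}

```bash
mkdir -p pics; cat > h.py <<'E'
from cell import bot
import numpy as np, cv2
def look(cam,labels):
    im=bot.get_image(cam)
    T=np.array(im["T"])
    for l in labels:
        for d in bot.recognise(cam,l)[:3]:
            p=np.array(d["location"]); w=T[:3,:3]@p+T[:3,3]
            print(cam,l,round(d["confidence"],2),w.round(4),(int(im["fx"]*p[0]/p[2]+im["cx"]),int(im["fy"]*p[1]/p[2]+im["cy"])))
    return im
E
python3 - <<'E'
from h import *
L=["balance","left_door_tab","right_door_tab","roof_ridge","tare_key_top","power_key_top"]
for c in ["side","top"]:
    im=look(c,L+(["jar_left","jar_right","wash_bottle","big_beaker","paper_roll"] if c=="top" else []))
    cv2.imwrite(f"pics/{c}1.png",im["frame"][:,:,::-1])
    print(im["fx"],im["fy"],im["cx"],im["cy"],np.array(im["T"]).round(4).tolist())
s=bot.state();print(s["time_s"],s["tool_pos"],s["tool_rot"],s["width"],bot.nose_length)
E
```

```text
side balance 0.77 [ 0.6485 -0.0411  0.2213] (287, 194)
side left_door_tab 0.84 [0.6842 0.0509 0.1771] (295, 236)
side right_door_tab 0.67 [ 0.6266 -0.1604  0.2101] (270, 156)
side roof_ridge 0.92 [ 0.7061 -0.0438  0.2314] (266, 204)
side roof_ridge 0.59 [0.4035 0.3594 0.0076] (440, 287)
side roof_ridge 0.48 [ 0.626  -0.1543  0.2106] (272, 157)
side tare_key_top 0.68 [ 0.4582 -0.0294  0.0662] (347, 183)
side tare_key_top 0.46 [ 0.6243 -0.1553  0.2081] (272, 157)
389.3383350478709 389.3383350478709 312.459397120037 198.9726411538322 [[-0.8368, 0.5145, -0.1872, 0.7832], [0.5474, 0.788, -0.2819, 0.2737], [0.0025, -0.3383, -0.941, 1.128], [0.0, 0.0, 0.0, 1.0]]
top balance 0.8 [ 0.6277 -0.0563  0.2036] (338, 191)
top balance 0.43 [ 0.4624 -0.028   0.0704] (329, 251)
top left_door_tab 0.64 [0.6281 0.0533 0.2275] (300, 189)
top right_door_tab 0.74 [ 0.6278 -0.1537  0.2244] (372, 188)
top right_door_tab 0.68 [0.6298 0.0529 0.2222] (301, 189)
top roof_ridge 0.86 [ 0.704  -0.0519  0.2376] (336, 162)
top roof_ridge 0.46 [0.6298 0.0515 0.2258] (301, 189)
top tare_key_top 0.59 [ 0.4624 -0.0287  0.0706] (329, 251)
top jar_left 0.57 [ 0.6289 -0.1568  0.2241] (373, 188)
top jar_left 0.52 [0.6453 0.1248 0.0902] (280, 195)
top jar_right 0.72 [ 0.5442 -0.2423  0.0701] (394, 225)
top wash_bottle 0.93 [ 0.449  -0.4355  0.1122] (461, 252)
top big_beaker 0.94 [ 0.6096 -0.4546  0.062 ] (457, 204)
top paper_roll 0.86 [0.6009 0.445  0.2   ] (168, 203)
top paper_roll 0.35 [ 0.6118 -0.4572  0.0641] (458, 203)
411.49636648454094 411.49636648454094 320.9263427218072 202.9048761282029 [[-0.017, -0.9782, 0.2071, 0.3429], [-0.9999, 0.0164, -0.0046, 0.0014], [0.0011, -0.2071, -0.9783, 1.3855], [0.0, 0.0, 0.0, 1.0]]
0.95 [ 0.20384564 -0.48380306  0.25027932] [ 9.80186597e-01  1.98076336e-01  2.37214405e-06 -3.26924709e-05] 1.001167973697202 0.019
```

View pics/side1.png

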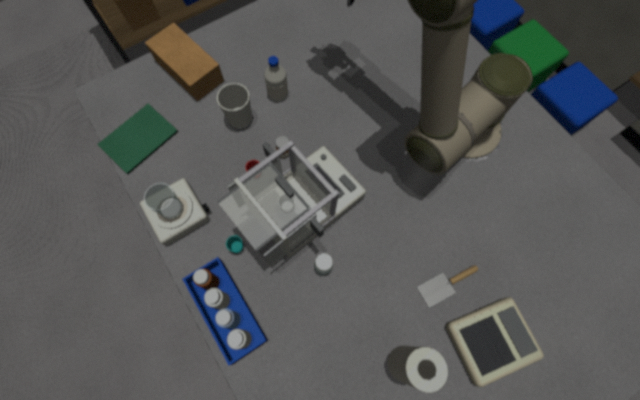

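View pics/top1.png

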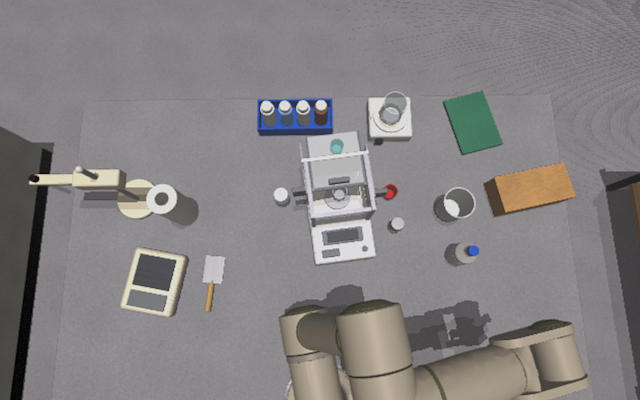

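```bash
python3 - <<'E'
import cv2,numpy as np
a=cv2.imread("pics/top1.png")[120:270,270:410]; b=cv2.imread("pics/side1.png")[130:280,210:370]
cv2.imwrite("pics/t2.png",cv2.resize(a,(560,600),interpolation=cv2.INTER_CUBIC))
cv2.imwrite("pics/s2.png",cv2.resize(b,(640,600),interpolation=cv2.INTER_CUBIC))
E
```

```text
(no output)
```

View pics/t2.png

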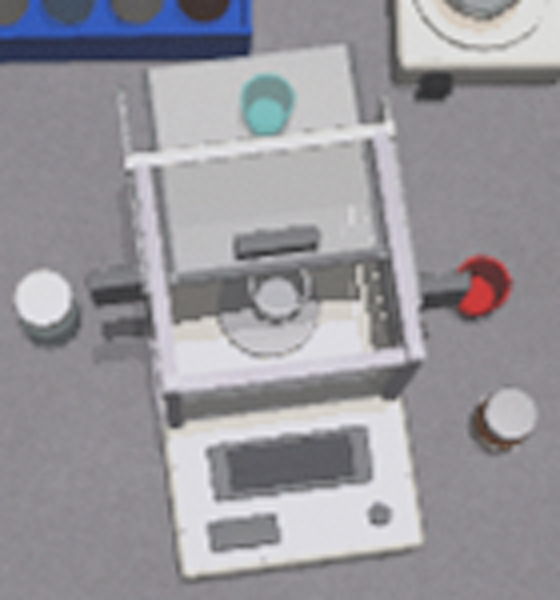

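View pics/s2.png

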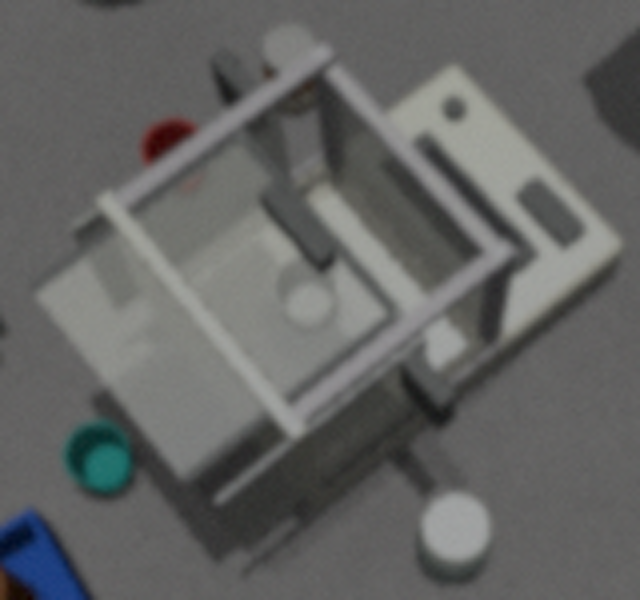

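```bash
cat >> h.py <<'E'
def proj(im,P):
    T=np.array(im["T"]); c=(np.atleast_2d(P)-T[:3,3])@T[:3,:3]
    return np.c_[im["fx"]*c[:,0]/c[:,2]+im["cx"],im["fy"]*c[:,1]/c[:,2]+im["cy"]]
def b2w(q,P):
    P=np.atleast_2d(P); c,s=np.cos(q[2]),np.sin(q[2])
    return np.c_[q[0]+c*P[:,0]-s*P[:,1],q[1]+s*P[:,0]+c*P[:,1],P[:,2]]
E
python3 - <<'E'
from h import *
from scipy.optimize import least_squares
ims={c:bot.get_image(c) for c in("top","side")}
tp=np.array([[-.135,.045,.068],[-.135,-.065,.068],[-.044,.099,.235],[-.044,-.099,.235],[.135,.099,.235],[.135,-.099,.235]])
tu=np.array([[244,532],[379,514],[163,388],[422,352],[127,163],[395,125]])/4+[270,120]
sp=np.array([[-.135,.045,.068],[-.135,-.065,.068],[-.165,.1,.06],[-.165,-.1,.06]])
su=np.array([[551,212],[454,108],[620,243],[455,66]])/4+[210,130]
f=lambda q:np.r_[proj(ims["top"],b2w(q,tp))-tu,proj(ims["side"],b2w(q,sp))-su].ravel()
r=least_squares(f,[.6,-.05,.13],loss="soft_l1");q=r.x
print(q.round(4));print(f(q).reshape(-1,2).round(1).tolist())
rt=least_squares(lambda q:f(q)[:12],q,loss="soft_l1").x;print(rt.round(4))
np.save("q.npy",q)
box=lambda x,y0,y1,z0,z1:np.array([[x+a,y,z] for a in(-.007,.007) for y in(y0,y1) for z in(z0,z1)])
for cam,off,w in(("top",(270,120),(140,150)),("side",(210,130),(160,150))):
    a=ims[cam]["frame"][off[1]:off[1]+w[1],off[0]:off[0]+w[0],::-1]
    a=cv2.resize(a,None,fx=4,fy=4,interpolation=cv2.INTER_CUBIC)
    def P(p,col):
        for u in (proj(ims[cam],b2w(q,p))-off)*4: cv2.circle(a,tuple(int(v) for v in u),2,col,-1)
    P(tp,(0,0,255));P(sp,(0,0,255))
    for o,c in((.06,(0,255,0)),(.09,(255,0,255))):
        P(box(-.02+o,.098,.138,.165,.225),c);P(box(-.02+o,-.138,-.098,.165,.225),c);P(box(-.02+o,-.03,.03,.233,.257),c)
    cv2.imwrite(f"pics/{cam}3.png",a)
a=cv2.imread("pics/top3.png");b=cv2.imread("pics/side3.png")
m=np.hstack([a,b]);cv2.imwrite("pics/m3.png",cv2.resize(m,(800,400)))
E
```

```text
[ 0.598  -0.0621  0.1034]
[[-0.9, -0.4], [-0.5, 0.0], [-2.2, 0.7], [2.1, 1.5], [-0.2, -2.9], [-0.2, -1.1], [-0.7, -0.5], [-0.3, -0.8], [1.8, 0.3], [-0.4, -2.7]]
[ 0.5973 -0.0635  0.1135]
```

View pics/top3.png

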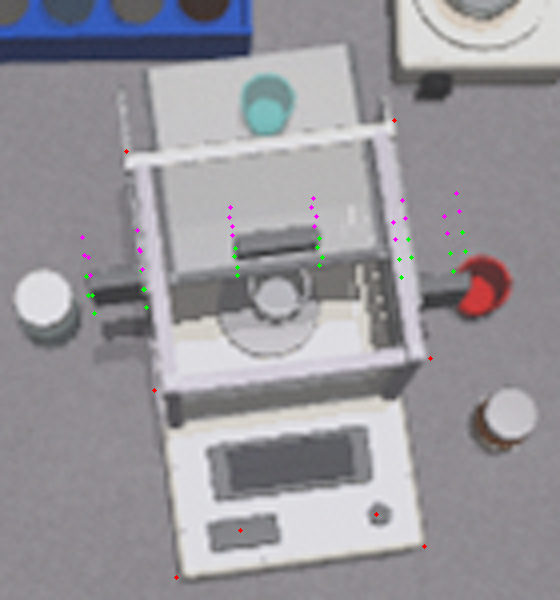

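View pics/side3.png

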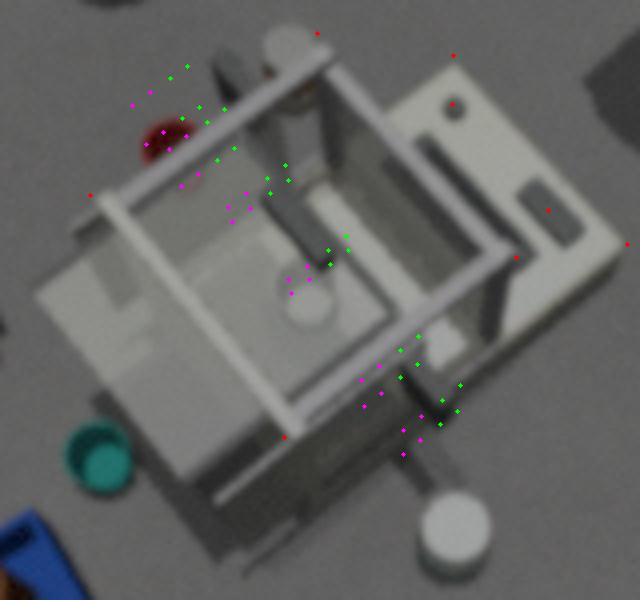

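```bash
cat > fit.py <<'E'
from h import *
from scipy.optimize import least_squares
ims={c:bot.get_image(c) for c in("top","side")}
O={"top":(270,120),"side":(210,130)}
# params x,y,yaw,framehalf,xf,xr,left,right,roof ; (cam,u,v,fn)
K=[("top",244,532,lambda p:(-.135,.045,.068)),("top",379,514,lambda p:(-.135,-.065,.068)),
("side",551,212,lambda p:(-.135,.045,.068)),("side",454,108,lambda p:(-.135,-.065,.068)),
("top",183,577,lambda p:(-.165,.1,.06)),("top",424,545,lambda p:(-.165,-.1,.06)),
("top",163,388,lambda p:(p[4],p[3],.235)),("top",422,352,lambda p:(p[4],-p[3],.235)),
("top",127,163,lambda p:(p[5],p[3],.235)),("top",395,125,lambda p:(p[5],-p[3],.235)),
("side",325,45,lambda p:(p[4],-p[3],.235)),("side",517,250,lambda p:(p[4],p[3],.235)),
("top",93,287,lambda p:(p[6]-.013,.138,.225)),("side",440,424,lambda p:(p[6]-.02,.138,.165)),
("top",467,276,lambda p:(p[7]-.013,-.138,.225)),("side",222,50,lambda p:(p[7]-.02,-.138,.225)),
("top",235,236,lambda p:(p[8]-.013,.03,.257)),("top",318,228,lambda p:(p[8]-.013,-.03,.257)),
("side",290,183,lambda p:(p[8]-.027,-.03,.257)),("side",327,268,lambda p:(p[8]-.02,.03,.233))]
def f(p): return np.concatenate([proj(ims[c],b2w(p,g(p)))[0]-np.array([u,v])/4-O[c] for c,u,v,g in K])
p=least_squares(f,[.6,-.06,.11,.095,-.044,.13,.06,.03,.065],loss="soft_l1",x_scale=.01).x
print(p.round(4));print(f(p).reshape(-1,2).round(1).tolist());np.save("q.npy",p)
for n,l in(("L",(p[6]-.02,.118,.195)),("R",(p[7]-.02,-.118,.195)),("roof",(p[8]-.02,0,.245)),("tare",(-.135,.045,.068)),
 ("L0",(-.02,.118,.195)),("R0",(-.02,-.118,.195)),("roof0",(-.02,0,.245))): print(n,b2w(p,l).round(4))
E
python3 fit.py
```

```text
[ 0.5977 -0.061   0.1148  0.0943 -0.0429  0.1292  0.0642  0.0265  0.0692]
[[-0.8, -0.1], [-0.4, -0.2], [-0.6, -0.7], [-0.6, -0.8], [-1.4, 0.5], [0.3, 0.2], [-0.8, 0.6], [0.1, 1.1], [0.8, -0.6], [-2.4, 0.8], [-1.1, -0.9], [-1.0, 0.6], [-2.2, -3.2], [1.9, -0.4], [0.2, -0.1], [-0.5, -1.0], [-0.9, 0.3], [-0.7, -0.4], [-3.6, -1.8], [0.8, -0.1]]
L [[0.6281 0.0613 0.195 ]]
R [[ 0.6177 -0.1775  0.195 ]]
roof [[ 0.6465 -0.0554  0.245 ]]
tare [[ 0.4584 -0.0318  0.068 ]]
L0 [[0.5643 0.0539 0.195 ]]
R0 [[ 0.5913 -0.1805  0.195 ]]
roof0 [[ 0.5778 -0.0633  0.245 ]]
```

>>> {"name": "move_arm", "arguments": {"increments": [[[0,0,0.095,0,0,-14,-1],[0,0,0.095,0,0,-14,-1],[0,0,0.094,0,0,-12,-1],[0,0,0,30,-16,0,-1],[0,0,0,30,-16,0,-1]]]}}

```text
time_s: 1.57
tool_pos: [0.2597, -0.4453, 0.2908]
tool_rot: [0.998, 0.056, 0.0, 0.001]
force: [0.6, -1.1, -1.3]
width: 0.299
grasp_force: 0.0
```

>>> {"name": "move_arm", "arguments": {"increments": [[[0,0,0,35,-18,0,-1],[0,0,0,35,-18,0,-1],[0,0,0,35,-18,0,-1],[0,0,0,35,-18,0,-1],[0,0,0,35,-18,0,-1]]]}}

```text
time_s: 1.98
tool_pos: [0.4247, -0.3343, 0.2905]
tool_rot: [0.998, 0.057, 0.0, 0.0]
force: [-0.2, 0.1, 0.5]
width: 0.003
grasp_force: 0.0
```

```bash
cat > st.py <<'E'
from h import *
s=bot.state();q=np.load("q.npy");d=np.array(s["tool_pos"])-[q[0],q[1],0]
c,n=np.cos(q[2]),np.sin(q[2])
print(s["time_s"],"bal mm",(1000*np.array([c*d[0]+n*d[1],-n*d[0]+c*d[1],d[2]])).round(1),np.array(s["tool_rot"]).round(4),"F",np.array(s["force"]).round(2),s["width"])
E
python3 st.py
```

```text
1.9833 bal mm [-203.1 -251.7  290.5] [9.984e-01 5.730e-02 1.000e-04 1.000e-04] F [-0.15  0.12  0.5 ] 0.002930416521257591
```

>>> {"name": "move_arm", "arguments": {"increments": [[[0,0,0,35,-19,0,-1],[0,0,0,35,-19,0,-1],[0,0,0,35,-19,0,-1],[0,0,0,35,-19,0,-1],[0,0,0,35,-19,0,-1]]]}}

```text
time_s: 2.4
tool_pos: [0.5877, -0.2197, 0.2903]
tool_rot: [0.998, 0.057, 0.0, 0.0]
force: [0.8, -0.4, 1.6]
width: 0.002
grasp_force: 0.0
```

>>> {"name": "move_arm", "arguments": {"increments": [[[0,0,0,35,-18,0,-1],[0,0,0,35,-18,0,-1],[0,0,0,0,0,0,-1],[0,0,0,0,0,0,-1],[0,0,0,0,0,0,-1]]]}}

```text
time_s: 2.82
tool_pos: [0.6514, -0.1778, 0.2901]
tool_rot: [0.998, 0.057, -0.0, 0.0]
force: [-0.3, -0.4, -0.4]
width: -0.001
grasp_force: 0.0
```

```bash
python3 st.py; python3 - <<'E'
from h import *
im=bot.get_image("top");a=im["frame"][120:270,270:410,::-1];b=bot.get_image("side")["frame"][130:280,210:370,::-1]
cv2.imwrite("pics/m4.png",cv2.resize(np.hstack([a,b]),(800,400),interpolation=cv2.INTER_CUBIC))
E
```

```text
2.8167 bal mm [  40.  -122.2  290.1] [ 9.984e-01  5.730e-02 -3.000e-04  0.000e+00] F [-0.29 -0.42 -0.44] -0.0012785585430189973
```

View pics/m4.png

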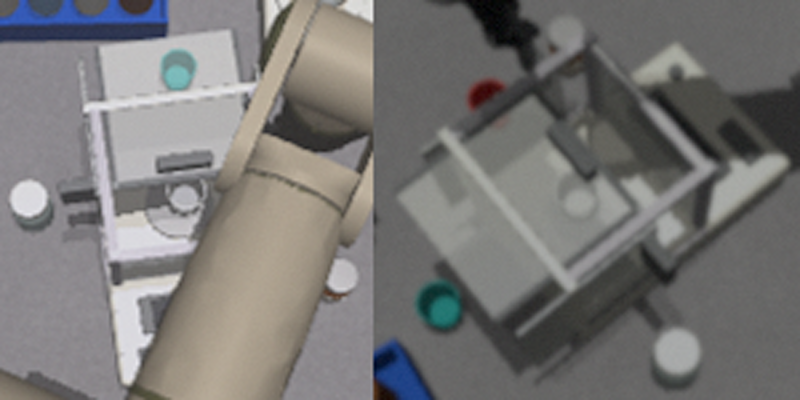

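>>> {"name": "move_arm", "arguments": {"increments": [[[0,0,0,0,0,14,-1],[0,0,0,0,0,14,-1],[0,0,0,0,0,14,-1],[0,0,0,0,0,4,-1],[0,0,0,0,0,4,-1]]]}}

```text
time_s: 3.33
tool_pos: [0.6511, -0.1783, 0.2405]
tool_rot: [0.998, 0.057, -0.0, 0.0]
force: [-0.2, -1.0, 0.7]
width: 0.001
grasp_force: 0.0
```

>>> {"name": "move_arm", "arguments": {"increments": [[[0,0,0,0,0,4,-1],[0,0,0,0,0,4,-1],[0,0,0,0,0,6,-1],[0,0,0,0,0,6,-1],[0,0,0,0,0,6,-1]]]}}

```text
time_s: 3.75
tool_pos: [0.6517, -0.1775, 0.2138]
tool_rot: [0.998, 0.057, 0.0, 0.0]
force: [0.6, -0.2, 0.4]
width: -0.0
grasp_force: 0.0
```

>>> {"name": "move_arm", "arguments": {"increments": [[[0,0,0,-4,0,0,-1],[0,0,0,-4,0,0,-1],[0,0,0,-4,0,0,-1],[0,0,0,-4,0,0,-1],[0,0,0,-4,0,0,-1]]]}}

```text
time_s: 4.17
tool_pos: [0.6316, -0.1798, 0.2147]
tool_rot: [0.998, 0.057, 0.0, 0.0]
force: [1.5, -0.0, -0.1]
width: 0.002
grasp_force: 0.9
```

```bash
python3 st.py
```

```text
4.1667 bal mm [  20.1 -121.9  214.7] [9.984e-01 5.740e-02 4.000e-04 1.000e-04] F [ 1.48 -0.04 -0.09] 0.0016105382457209997
```

Contact (1.5 N friction). Continue to close to the stop, nominally at x ≈ -2.

>>> {"name": "move_arm", "arguments": {"increments": [[[0,0,0,-4,0,0,-1],[0,0,0,-4,0,0,-1],[0,0,0,-3,0,0,-1],[0,0,0,-3,0,0,-1],[0,0,0,-2,0,0,-1]]]}}

```text
time_s: 4.58
tool_pos: [0.6157, -0.1817, 0.2146]
tool_rot: [0.998, 0.057, 0.0, 0.0]
force: [1.3, 0.6, 1.1]
width: 0.0
grasp_force: 0.8
```

>>> {"name": "move_arm", "arguments": {"increments": [[[0,0,0,-1,0,0,-1],[0,0,0,-1,0,0,-1],[0,0,0,-1,0,0,-1],[0,0,0,-1,0,0,-1],[0,0,0,-1,0,0,-1]]]}}

```text
time_s: 5.0
tool_pos: [0.611, -0.1822, 0.2143]
tool_rot: [0.998, 0.057, 0.0, 0.0]
force: [1.4, -0.8, 0.9]
width: -0.001
grasp_force: 0.8
```

```bash
python3 st.py
```

```text
5.0 bal mm [  -0.7 -121.9  214.3] [0.9984 0.0574 0.     0.    ] F [ 1.38 -0.78  0.92] -0.0006142750858874978
```

>>> {"name": "move_arm", "arguments": {"increments": [[[0,0,0,-1,0,0,-1],[0,0,0,-1,0,0,-1],[0,0,0,-1,0,0,-1],[0,0,0,0,0,0,-1],[0,0,0,0,0,0,-1]]]}}

```text
time_s: 5.42
tool_pos: [0.6101, -0.1823, 0.2144]
tool_rot: [0.998, 0.058, 0.003, 0.0]
force: [16.5, 0.4, -3.6]
width: 0.001
grasp_force: 8.2
```

>>> {"name": "move_arm", "arguments": {"increments": [[[0,0,0,-1,0,0,-1],[0,0,0,-1,0,0,-1],[0,0,0,-1,0,0,-1],[0,0,0,0,0,0,-1],[0,0,0,0,0,0,-1]]]}}

```text
time_s: 5.83
tool_pos: [0.6098, -0.1823, 0.2146]
tool_rot: [0.998, 0.058, 0.007, 0.001]
force: [35.6, 1.0, -9.0]
width: -0.003
grasp_force: 17.8
```

>>> {"name": "move_arm", "arguments": {"increments": [[[0,0,0,6,0,0,-1],[0,0,0,6,0,0,-1],[0,0,0,0,0,-25,-1],[0,0,0,0,0,-30,-1],[0,0,0,0,0,-25,-1]]]}}

```text
time_s: 6.25
tool_pos: [0.6167, -0.1815, 0.2956]
tool_rot: [0.998, 0.057, -0.001, -0.0]
force: [-0.6, 0.2, 0.8]
width: -0.001
grasp_force: 0.0
```

>>> {"name": "move_arm", "arguments": {"increments": [[[0,0,0,20,-30,0,-1],[0,0,0,20,-31,0,-1],[0,0,0,20,-31,0,-1],[0,0,0,20,-30,0,-1],[0,0,0,0,0,0,-1]]]}}

```text
time_s: 6.67
tool_pos: [0.6838, -0.0453, 0.2933]
tool_rot: [0.998, 0.06, -0.001, -0.001]
force: [0.5, -0.0, 0.6]
width: -0.002
grasp_force: 0.0
```

>>> {"name": "move_arm", "arguments": {"increments": [[[0,0,0,0,0,0,-1],[0,0,0,0,0,12,-1],[0,0,0,0,0,8,-1],[0,0,0,0,0,6,-1],[0,0,0,0,0,4,-1]]]}}

```text
time_s: 7.08
tool_pos: [0.682, -0.0521, 0.2633]
tool_rot: [0.998, 0.057, -0.001, -0.0]
force: [-0.0, -0.5, 0.2]
width: 0.001
grasp_force: 0.0
```

```bash
python3 st.py
```

```text
7.0833 bal mm [ 84.8  -0.8 263.3] [ 9.984e-01  5.670e-02 -8.000e-04 -2.000e-04] F [-0.04 -0.47  0.18] 0.0008934174926724901
```

>>> {"name": "move_arm", "arguments": {"increments": [[[0,0,0,-5,0,0,-1],[0,0,0,-5,0,0,-1],[0,0,0,-5,0,0,-1],[0,0,0,-5,0,0,-1],[0,0,0,-5,0,0,-1]]]}}

```text
time_s: 7.5
tool_pos: [0.6573, -0.0542, 0.2649]
tool_rot: [0.998, 0.057, 0.001, 0.0]
force: [2.6, -1.1, 0.6]
width: -0.002
grasp_force: 0.9
```

>>> {"name": "move_arm", "arguments": {"increments": [[[0,0,0,-5,0,0,-1],[0,0,0,-5,0,0,-1],[0,0,0,-5,0,0,-1],[0,0,0,-5,0,0,-1],[0,0,0,-5,0,0,-1]]]}}

```text
time_s: 7.92
tool_pos: [0.6323, -0.0569, 0.2645]
tool_rot: [0.998, 0.057, 0.0, -0.0]
force: [0.7, -0.1, 0.3]
width: -0.001
grasp_force: 0.9
```

>>> {"name": "move_arm", "arguments": {"increments": [[[0,0,0,-5,0,0,-1],[0,0,0,-5,0,0,-1],[0,0,0,-5,0,0,-1],[0,0,0,-5,0,0,-1],[0,0,0,-5,0,0,-1]]]}}

```text
time_s: 8.33
tool_pos: [0.6075, -0.0598, 0.2643]
tool_rot: [0.998, 0.057, 0.0, -0.0]
force: [1.4, -0.6, 2.0]
width: 0.002
grasp_force: 0.9
```

>>> {"name": "move_arm", "arguments": {"increments": [[[0,0,0,-3,0,0,-1],[0,0,0,-2,0,0,-1],[0,0,0,-2,0,0,-1],[0,0,0,-2,0,0,-1],[0,0,0,-1,0,0,-1]]]}}

```text
time_s: 8.75
tool_pos: [0.5978, -0.0609, 0.2643]
tool_rot: [0.998, 0.057, -0.0, -0.0]
force: [1.9, 0.2, 1.0]
width: -0.002
grasp_force: 0.8
```

```bash
python3 st.py
```

```text
8.75 bal mm [2.000e-01 1.000e-01 2.643e+02] [ 0.9984  0.0574 -0.     -0.    ] F [1.86 0.19 0.95] -0.0021683700522978785
```

>>> {"name": "move_arm", "arguments": {"increments": [[[0,0,0,-1,0,0,-1],[0,0,0,-1,0,0,-1],[0,0,0,-1,0,0,-1],[0,0,0,-1,0,0,-1],[0,0,0,0,0,0,-1]]]}}

```text
time_s: 9.17
tool_pos: [0.5958, -0.0611, 0.2644]
tool_rot: [0.998, 0.057, 0.003, 0.0]
force: [14.7, 1.6, -3.3]
width: -0.0
grasp_force: 7.3
```

>>> {"name": "move_arm", "arguments": {"increments": [[[0,0,0,-1,0,0,-1],[0,0,0,-1,0,0,-1],[0,0,0,-1,0,0,-1],[0,0,0,0,0,0,-1],[0,0,0,0,0,0,-1]]]}}

```text
time_s: 9.58
tool_pos: [0.5955, -0.0611, 0.2646]
tool_rot: [0.998, 0.058, 0.007, 0.0]
force: [32.0, 3.5, -8.3]
width: -0.001
grasp_force: 16.1
```

```bash
python3 st.py
```

```text
9.5833 bal mm [-2.200e+00  1.000e-01  2.646e+02] [9.983e-01 5.760e-02 7.200e-03 1.000e-04] F [32.03  3.52 -8.34] -0.0007756290952084515
```

>>> {"name": "move_arm", "arguments": {"increments": [[[0,0,0,6,0,0,-1],[0,0,0,6,0,0,-1],[0,0,0,0,0,-15,-1],[0,0,0,0,0,-15,-1],[0,0,0,18,31,0,-1]]]}}

```text
time_s: 10.0
tool_pos: [0.6238, -0.0857, 0.2985]
tool_rot: [0.998, 0.06, 0.002, 0.0]
force: [1.4, 0.2, 2.4]
width: 0.004
grasp_force: 0.0
```

>>> {"name": "move_arm", "arguments": {"increments": [[[0,0,0,18,31,0,-1],[0,0,0,18,30,0,-1],[0,0,0,19,30,0,-1],[0,0,0,0,0,0,-1],[0,0,0,0,0,0,-1]]]}}

```text
time_s: 10.42
tool_pos: [0.6897, -0.1747, 0.2916]
tool_rot: [0.998, 0.056, -0.002, -0.001]
force: [-0.4, 0.4, -0.9]
width: -0.0
grasp_force: 0.0
```

```bash
python3 st.py; python3 - <<'E'
from h import *
b=bot.get_image("side")["frame"][130:280,210:370,::-1]
cv2.imwrite("pics/s5.png",cv2.resize(b,None,fx=3.7,fy=3.7,interpolation=cv2.INTER_CUBIC))
E
```

```text
10.4167 bal mm [  78.4 -123.5  291.6] [ 9.984e-01  5.640e-02 -1.800e-03 -7.000e-04] F [-0.45  0.41 -0.86] -0.00025398151581741213
```

View pics/s5.png

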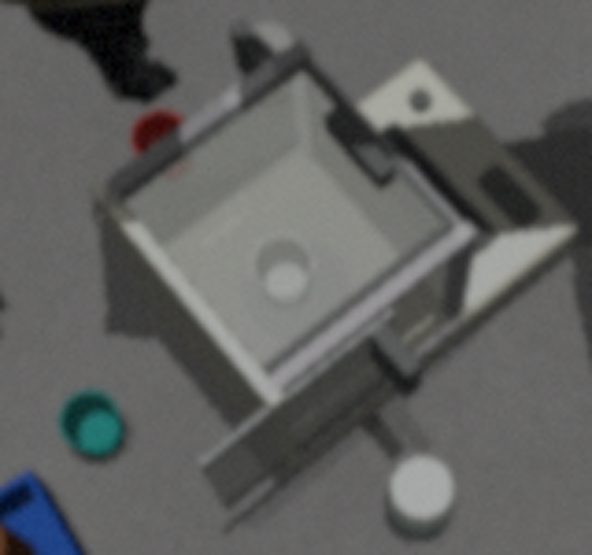

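The picture shows roof (ridge ~(360,145)) and right door (tab ~(250,45)) shut; the left tab is still open (~(400,365)). I moved to the wrong side in y (safely above everything), so I cross over.

>>> {"name": "move_arm", "arguments": {"increments": [[[0,0,0,0,-35,0,-1],[0,0,0,0,-35,0,-1],[0,0,0,0,-35,0,-1],[0,0,0,0,-35,0,-1],[0,0,0,0,-35,0,-1]]]}}

```text
time_s: 10.88
tool_pos: [0.6678, 0.0035, 0.2956]
tool_rot: [0.998, 0.058, 0.0, 0.0]
force: [0.6, 0.1, 0.1]
width: -0.001
grasp_force: 0.0
```

>>> {"name": "move_arm", "arguments": {"increments": [[[0,0,0,0,-35,0,-1],[0,0,0,0,-34,0,-1],[0,0,0,0,0,0,-1],[0,0,0,0,0,0,-1],[0,0,0,0,0,0,-1]]]}}

```text
time_s: 11.3
tool_pos: [0.6609, 0.0694, 0.2951]
tool_rot: [0.998, 0.058, 0.0, 0.0]
force: [-1.0, -0.7, 0.3]
width: -0.002
grasp_force: 0.0
```

```bash
python3 st.py
```

```text
11.3 bal mm [ 77.7 122.3 295.1] [9.983e-01 5.770e-02 3.000e-04 2.000e-04] F [-0.97 -0.73  0.26] -0.0018095669465549395
```

>>> {"name": "move_arm", "arguments": {"increments": [[[0,0,0,0,0,15,-1],[0,0,0,0,0,15,-1],[0,0,0,0,0,12,-1],[0,0,0,0,0,5,-1],[0,0,0,0,0,5,-1]]]}}

```text
time_s: 11.72
tool_pos: [0.6614, 0.0682, 0.2421]
tool_rot: [0.998, 0.057, -0.0, 0.0]
force: [0.4, -0.3, -0.0]
width: 0.001
grasp_force: 0.0
```

>>> {"name": "move_arm", "arguments": {"increments": [[[0,0,0,0,0,5,-1],[0,0,0,0,0,5,-1],[0,0,0,0,0,6,-1],[0,0,0,0,0,6,-1],[0,0,0,0,0,6,-1]]]}}

```text
time_s: 12.13
tool_pos: [0.6615, 0.0692, 0.2138]
tool_rot: [0.998, 0.057, 0.0, 0.0]
force: [0.6, 0.3, -0.5]
width: 0.006
grasp_force: 0.0
```

>>> {"name": "move_arm", "arguments": {"increments": [[[0,0,0,-5,0,0,-1],[0,0,0,-5,0,0,-1],[0,0,0,-5,0,0,-1],[0,0,0,-5,0,0,-1],[0,0,0,-5,0,0,-1]]]}}

```text
time_s: 12.55
tool_pos: [0.6363, 0.0664, 0.2147]
tool_rot: [0.998, 0.057, 0.001, 0.0]
force: [1.5, 0.2, -1.0]
width: 0.002
grasp_force: 0.9
```

```bash
python3 st.py
```

```text
12.55 bal mm [ 52.9 122.1 214.7] [9.984e-01 5.740e-02 5.000e-04 0.000e+00] F [ 1.48  0.2  -0.96] 0.002410653112468956
```

Contact. Push 53 mm to the stop.

>>> {"name": "move_arm", "arguments": {"increments": [[[0,0,0,-5,0,0,-1],[0,0,0,-5,0,0,-1],[0,0,0,-5,0,0,-1],[0,0,0,-5,0,0,-1],[0,0,0,-5,0,0,-1]]]}}

```text
time_s: 12.97
tool_pos: [0.6115, 0.0635, 0.2146]
tool_rot: [0.998, 0.057, 0.0, 0.0]
force: [1.9, 0.1, 0.8]
width: 0.003
grasp_force: 0.9
```

>>> {"name": "move_arm", "arguments": {"increments": [[[0,0,0,-5,0,0,-1],[0,0,0,-5,0,0,-1],[0,0,0,-5,0,0,-1],[0,0,0,-4,0,0,-1],[0,0,0,-4,0,0,-1]]]}}

```text
time_s: 13.38
tool_pos: [0.5886, 0.0608, 0.2144]
tool_rot: [0.998, 0.057, 0.0, 0.0]
force: [2.0, 0.0, 0.6]
width: 0.0
grasp_force: 0.9
```

>>> {"name": "move_arm", "arguments": {"increments": [[[0,0,0,-2,0,0,-1],[0,0,0,-1,0,0,-1],[0,0,0,-1,0,0,-1],[0,0,0,-1,0,0,-1],[0,0,0,-1,0,0,-1]]]}}

```text
time_s: 13.8
tool_pos: [0.583, 0.0602, 0.2143]
tool_rot: [0.998, 0.057, -0.0, 0.0]
force: [0.2, -0.1, 1.2]
width: -0.001
grasp_force: 0.8
```

>>> {"name": "move_arm", "arguments": {"increments": [[[0,0,0,-1,0,0,-1],[0,0,0,-1,0,0,-1],[0,0,0,-1,0,0,-1],[0,0,0,0,0,0,-1],[0,0,0,0,0,0,-1]]]}}

```text
time_s: 14.22
tool_pos: [0.5819, 0.06, 0.2144]
tool_rot: [0.998, 0.057, 0.003, -0.0]
force: [15.4, 1.6, -4.2]
width: -0.006
grasp_force: 7.3
```

```bash
python3 st.py
```

```text
14.2167 bal mm [ -1.8 122.  214.4] [ 9.984e-01  5.730e-02  2.900e-03 -2.000e-04] F [15.37  1.64 -4.24] -0.006305302346302176
```

>>> {"name": "move_arm", "arguments": {"increments": [[[0,0,0,5,0,0,-1],[0,0,0,5,0,0,-1],[0,0,0,0,0,-25,-1],[0,0,0,0,0,-30,-1],[0,0,0,0,0,-25,-1]]]}}

```text
time_s: 14.63
tool_pos: [0.5899, 0.0611, 0.2956]
tool_rot: [0.998, 0.057, -0.001, -0.0]
force: [-0.5, -0.2, 0.5]
width: -0.0
grasp_force: 0.0
```

>>> {"name": "move_arm", "arguments": {"increments": [[[0,0,0,-35,19,0,-1],[0,0,0,-35,19,0,-1],[0,0,0,-35,19,0,-1],[0,0,0,-36,20,0,-1],[0,0,0,0,0,0,-1]]]}}

```text
time_s: 15.05
tool_pos: [0.4546, -0.0337, 0.2941]
tool_rot: [0.998, 0.056, -0.002, 0.0]
force: [1.1, 0.1, 0.5]
width: 0.002
grasp_force: 0.0
```

>>> {"name": "move_arm", "arguments": {"increments": [[[0,0,0,0,0,0,-1],[0,0,0,0,0,35,-1],[0,0,0,0,0,35,-1],[0,0,0,0,0,35,-1],[0,0,0,0,0,0,-1]]]}}

```text
time_s: 15.47
tool_pos: [0.4568, -0.0303, 0.1839]
tool_rot: [0.998, 0.058, -0.005, -0.002]
force: [-0.9, 0.7, -0.9]
width: -0.001
grasp_force: 0.0
```

```bash
python3 st.py; python3 - <<'E'
from h import *
b=bot.get_image("side")["frame"][130:280,210:370,::-1]
cv2.imwrite("pics/s6.png",cv2.resize(b,None,fx=4,fy=4,interpolation=cv2.INTER_CUBIC))
E
```

```text
15.4667 bal mm [-136.4   46.7  183.9] [ 0.9983  0.0577 -0.0051 -0.0021] F [-0.93  0.71 -0.93] -0.001252110549908988
```

View pics/s6.png

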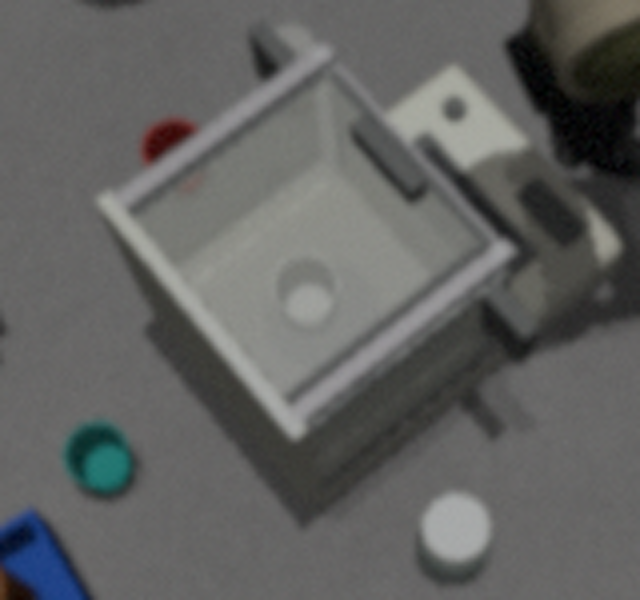

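All three are shut (ridge at (390,160), tabs at (265,50) and (512,315)). Now the tare key.

>>> {"name": "move_arm", "arguments": {"increments": [[[0,0,0,0,0,30,-1],[0,0,0,0,0,30,-1],[0,0,0,0,0,20,-1],[0,0,0,0,0,8,-1],[0,0,0,0,0,0,-1]]]}}

```text
time_s: 15.93
tool_pos: [0.4595, -0.0316, 0.1016]
tool_rot: [0.998, 0.058, -0.0, -0.0]
force: [0.1, -0.2, 0.9]
width: 0.001
grasp_force: 0.0
```

```bash
python3 st.py
```

```text
15.9333 bal mm [-133.9   45.1  101.6] [ 9.983e-01  5.760e-02 -2.000e-04 -1.000e-04] F [ 0.1  -0.19  0.92] 0.0010726146693483566
```

>>> {"name": "move_arm", "arguments": {"increments": [[[0,0,0,-2,0,5,-1],[0,0,0,0,0,4,-1],[0,0,0,0,0,2,-1],[0,0,0,0,0,2,-1],[0,0,0,0,0,1,-1]]]}}

```text
time_s: 16.35
tool_pos: [0.457, -0.0319, 0.0876]
tool_rot: [0.998, 0.057, 0.0, 0.0]
force: [0.2, 0.3, -0.7]
width: -0.001
grasp_force: 0.0
```

>>> {"name": "move_arm", "arguments": {"increments": [[[0,0,0,0,0,1,-1],[0,0,0,0,0,1,-1],[0,0,0,0,0,1,-1],[0,0,0,0,0,1,-1],[0,0,0,0,0,0,-1]]]}}

```text
time_s: 16.77
tool_pos: [0.4569, -0.0319, 0.0834]
tool_rot: [0.998, 0.057, 0.0, 0.0]
force: [0.0, 0.4, 3.4]
width: -0.001
grasp_force: 1.9
```

```bash
python3 st.py
```

```text
16.7667 bal mm [-136.5   45.    83.4] [9.984e-01 5.730e-02 3.000e-04 1.000e-04] F [0.04 0.44 3.39] -0.0010708608378201855
```

>>> {"name": "move_arm", "arguments": {"increments": [[[0,0,0,0,0,1,-1],[0,0,0,0,0,1,-1],[0,0,0,0,0,1,-1],[0,0,0,0,0,0,-1],[0,0,0,0,0,0,-1]]]}}

```text
time_s: 17.18
tool_pos: [0.457, -0.0319, 0.0817]
tool_rot: [0.998, 0.058, 0.0, 0.0]
force: [-6.7, 1.2, 23.3]
width: 0.002
grasp_force: 11.4
```

>>> {"name": "move_arm", "arguments": {"increments": [[[0,0,0,0,0,-3,-1],[0,0,0,0,0,-8,-1],[0,0,0,0,0,-25,-1],[0,0,0,0,0,-30,-1],[0,0,0,0,0,-30,-1]]]}}

```text
time_s: 17.6
tool_pos: [0.4561, -0.0317, 0.1773]
tool_rot: [0.998, 0.057, -0.001, -0.0]
force: [0.1, -0.7, -0.2]
width: -0.002
grasp_force: 0.0
```

>>> {"name": "move_arm", "arguments": {"increments": [[[0,0,0,-20,0,-20,-1],[0,0,0,-20,0,-20,-1],[0,0,0,-20,0,-20,-1],[0,0,0,0,0,0,-1],[0,0,0,0,0,0,-1]]]}}

```text
time_s: 18.02
tool_pos: [0.397, -0.0389, 0.237]
tool_rot: [0.998, 0.057, 0.001, 0.0]
force: [0.0, -0.0, -1.0]
width: 0.002
grasp_force: 0.0
```

```bash
python3 st.py; python3 - <<'E'
from h import *
b=bot.get_image("side")["frame"][130:280,210:370,::-1]
cv2.imwrite("pics/s7.png",cv2.resize(b,None,fx=4,fy=4,interpolation=cv2.INTER_CUBIC))
E
```

```text
18.0167 bal mm [-196.8   45.   237. ] [9.984e-01 5.700e-02 9.000e-04 4.000e-04] F [ 0.03 -0.02 -1.  ] 0.0022089507854903324
```

View pics/s7.png

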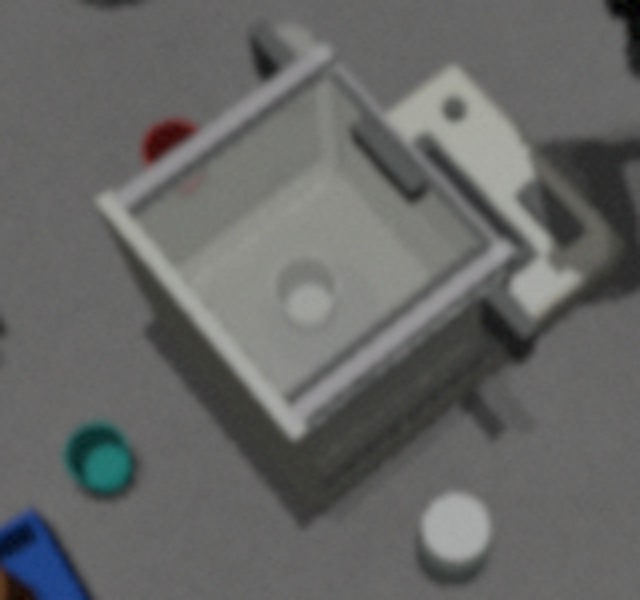

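The picture shows everything shut (ridge (390,160), tabs (265,50) and (512,315)), the beaker in place at (306,295), and the arm clear.

```bash
python3 -c "
from cell import bot
print(bot.close_job())"
```

```text
the job is handed in; nothing more can be done
None
```

I pushed the roof panel and both side doors shut against their stops, then pressed the tare key to the bottom (23 N) and released it. The job was handed in at about 18 s with the arm clear; the hand-in gave no verdict.

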